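Uncover the beaker with the yellow-knobbed cover

ROBOT

A 7-joint arm with a two-finger parallel gripper is mounted at the origin on a cart in front of the work surface, level with it; the furniture and walls round the work are solid. World frame = base frame: x ahead of the robot, y to its left, z up, the work surface at z = 0. Lengths are in mm, angles in rad, forces in N, time in s.
With the tool pointing down it reaches from about 425 to 800 mm from the base axis. Payload 8.3 kg.
Tool frame: the origin (TCP) lies on the centre line of the jaws, within the pads' length; the fingertips stand 19 mm ahead of it and the grasp point (between the pads) is the TCP; z points along the fingers, y is the line along which they close (so a half turn about z gives the same grasp; the last joint's range is limited). The gripper opens to 85 mm and grips with 20 to 120 N. Pads are 22 mm wide; open, the fingers measure 114 mm over their backs; the gripper's body (76 mm by 85 mm) begins 54 mm behind the grasp point. The pads swing forward as they close: fully open they stand 13 mm farther back than shut.
Start: joints at [-1.25, 0.383, 0.016, 1.37, -0.006, 1.388, -0.046], TCP at [233.978, 579.533, 250.279] pointing down, gripper open.
Joint ranges: [-2.95, 2.95], [-0.25, 2.06], [-1.52, 1.56], [0.18, 2.33], [-1.44, 4.58], [0.02, 2.06], [-3.01, 3.01]. Speed limits (rad/s): [2.39, 2.39, 3.01, 3.01, 3.14, 3.14, 3.14].

INTERFACE

Orientations are given as a unit quaternion [w, x, y, z].
In Python, from workcell import ctrl, eyes, order, models gives the robot as it stands.
- The arm moves only by the tool servo_tool, never from a script. Its argument "motion" is one flat list of numbers, 7 for each row, row after row: the closure, from 0 (fully open) to 1 (shut), then the shift along the tool's x, y, z in mm, then the turn, a rotation vector about the tool's x, y, z in rad. A call has 1 to 10 rows; each row shifts and turns the commanded pose from where the row before left it, along the tool's axes as they then stand; what a row does not reach is not made up. A row lasts 1/12 s, in which the tool goes at most 41.7 mm and 7.16 degrees, less where a joint would pass 70% of its speed; a pose out of reach is approached as far as the arm can. A call is refused whole if a number of a shift passes 41.7 or a number of a turn 0.125, either way. A call with a gripper value outside its range is refused whole. The fingers move at their own pace and stop on an object; "force" is the grip in N (left out, the last holds). Time passes only in rows, so rows that do not move let the fingers close. It gives the time, the measured TCP pose, the force, the opening and the grip force at its end, in the units of the state.
- ctrl.read_state(): the state, without advancing time (a new reading comes with each control period).
- eyes.grab_frame(name): name is "scene" or "top"; returns a dict with "image" (420x560x3 uint8, red, green, blue), "K" (3x3 intrinsics, pixels), "R" (3x3) and "t" (3): a world point X has camera coordinates R X + t. Camera axes: x right, y down, z forward; pixel columns grow to the right and rows downward; lengths in mm; the calibration is good to about 2 mm. A picture is of the moment at which its call begins. There is no depth.
- order.hand_in(): hands the job in; it is judged then, once.
Trained networks look in a picture, given as the dict that the camera call returned (one of the last four; its "shot" number tells which), for a name from the list of things; names that differ only in an ending like _2 or _b are one class to them, and where a whole thing is asked for, a point or a joint stands for the part that bears it (a point fixed in the world has none). Each returns a list of dicts, best first, with "score" (0 to 1); they miss things now and then, are a little off and sometimes report something else, mostly with a low value. They report only what shows in the picture. A call takes as long as a camera call. They do not tell look-alikes from the thing itself.
- models.boxes_of(query, picture): "at" ([x, y, z] in mm, in world coordinates, good to about 4 mm: the middle of the surface that is visible of it).
- models.pinpoint(query, picture): "at" ([x, y, z] in mm, in world coordinates, good to about 4 mm: a listed point, or the origin of a listed thing).
The state is a dict: "t": time; "joint_positions": joint angles; "dq": joint speeds; "effort": joint torques, N m; "position": TCP position; "tcp_rot": TCP orientation; "wrist_force": force on the tool from outside, world axes, zero at the start; "torque": the same for the moment, N m; "grip_width": finger opening in mm; "gripper_force": force on a finger pad.
Only numpy, scipy, OpenCV 4.12 (cv2) and the standard library are available. Lean on these libraries where they do the work, as an engineer would, in place of code of your own. Each camera call takes 0.05 s, during which the arm holds its last target. There are 200 camera calls.

TASK

Two covered glass beakers stand on the bench. Take the cover with the yellow knob off its beaker by the knob and lower it into the shallow steel tray, so that it lies flat inside with the knob up; hold it until it is down in the tray, then let go. Leave its beaker standing upright where it is, and leave the blue-knobbed cover on the other beaker alone.

Things in the scene. Friction and masses are not known exactly. Their poses are not given: they have to be found in the camera images.
- cover_yellow: Loose round white cover, about 50 g, with a YELLOW knob. Origin: centre of its underside; z up. Heights from there: plug 34 mm wide, 0-6 mm; disc 64 mm wide, 6-10; neck 14 mm wide, 10-14; knob to grip, 22 mm wide, 14-32. Round: yaw is irrelevant. At first the disc rests on the beaker's rim, the plug loose (about 4 mm play) in the mouth; a straight lift frees it.
- beaker_yellow: Clear glass beaker under the yellow-knobbed cover, loose, 0.12 kg: 54 mm diameter at the rim, 70 mm high, hollow. Origin: centre of its underside, on the bench; z up. The covers' knobs reach to 96 mm above the bench at the start.
- tray: Fixed shallow square steel tray, 110 x 110 mm, 12 mm high, walls 4 mm, floor 4 mm thick (102 x 102 mm inside); small lips stand out 9 mm on its +y and -y sides. Origin: centre of its underside, on the bench; x and y along its sides, z up. A cover standing in it has its origin 4 mm above the tray's.
- cover_blue: The other beaker's cover, same size and shape but with a BLUE knob; its beaker looks the same as the first but is fixed to the bench. To be left alone. Origin: centre of its underside, z up.
Not all that is in view belongs to the job. What is shaped like the cover_yellow but brown or green is not meant. Leave any brown or red look-alike of the beaker_yellow alone.

How it is judged (in metres and radians):
On the way, in this order (a step that is already met when the one before it is completed fails the run):
1. the yellow-knobbed cover is held by the gripper, lifted clear of its beaker (z of cover_yellow in the frame of beaker_yellow above 0.08 m and contact force between the fingers and cover_yellow above 0.5 N and angle between beaker_yellow's own z axis and vertical below 0.17 rad), for 0.1 s.
2. the cover, still held, has been lowered into the tray (underside less than 20 mm above the tray's underside) (z of cover_yellow in the frame of tray below 0.02 m and horizontal distance between cover_yellow and tray below 0.03 m and contact force between the fingers and cover_yellow above 0.5 N), for 0.05 s.
At the end, for the whole second after the job is handed in: The yellow-knobbed cover lies at rest flat (within 10 degrees, knob up) on the tray's floor, within 30 mm of the tray's centre; its beaker stands upright (within 10 degrees) within 30 mm of where it stood; the blue-knobbed cover is still on its beaker, within 20 mm of where it was (z of cover_yellow in the frame of tray below 0.008 m and horizontal distance between cover_yellow and tray below 0.03 m and angle between each of cover_yellow, beaker_yellow, cover_blue's own z axis and vertical below 0.17 rad and linear speed of cover_yellow below 0.02 m/s and distance of beaker_yellow from where it was at the start of the episode below 0.03 m and distance of cover_blue from where it was at the start of the episode below 0.02 m); the robot touches nothing.
It fails at once if the blue-knobbed cover is moved by more than 20 mm (distance of cover_blue from where it was at the start of the episode above 0.02 m).
It fails at once if the uncovered beaker is tipped by more than 30 degrees (angle between beaker_yellow's own z axis and vertical above 0.52 rad).
It also fails if it takes over 35 s, if anything falls off the work surface, if the arm or the gripper's body presses on something with over 40 N, if the wrist force passes 120 N, or if a joint passes its speed limit or range.

## Working session

There is one attempt and no reset: what is moved stays moved. The work goes in short steps, Python scripts to look and compute and a tool call to move; the robot and the scene stay as the last step left them, time stands still between calls to the robot, and variables do not carry over. Pictures are saved under pics/ and viewed, at most 10 in all, crops included, and the job is handed in when it is done.

Besides the shell and the picture viewer there is one more tool, called after "Request:" in YAML: its name, and indented under it one key for each argument. servo_tool: Moves the arm, as the interface text tells. Its arguments: {"type":"object","properties":{"motion":{"type":"array"},"force":{"type":"number"}},"required":["motion"]}

```bash
mkdir -p pics; python3 - <<'E'
from workcell import ctrl, eyes, models
import cv2
for n in("scene","top"):
    p=eyes.grab_frame(n); cv2.imwrite(f"pics/{n}0.png",p["image"][:,:,::-1])
    print(n,p["K"].tolist(),p["R"].round(4).tolist() if hasattr(p["R"],'round') else p["R"],p["t"])
    for q in("cover_yellow","beaker_yellow","tray","cover_blue"):
        for r in models.pinpoint(q,p)[:5]: print(q,[round(float(v)) for v in r["at"]],round(r["score"],2))
s=ctrl.read_state();print(s["position"],s["tcp_rot"],s["grip_width"],s["t"])
E
```

```text
scene [[393.0577922329269, 0.0, 286.56998583916317], [0.0, 393.0577922329269, 206.37247218355265], [0.0, 0.0, 1.0]] [[-0.5582, -0.8296, -0.0156], [-0.5933, 0.4122, -0.6914], [0.58, -0.3767, -0.7223]] [-38.60838158 559.32909385 402.59434538]
cover_yellow [467, -400, 62] 0.79
cover_yellow [483, -502, 4] 0.72
cover_yellow [446, -650, 0] 0.62
beaker_yellow [534, -588, 3] 0.89
beaker_yellow [462, -397, 1] 0.86
tray [582, -342, -1] 0.94
cover_blue [424, -237, 64] 0.96
top [[522.4678404679912, 0.0, 281.35267895649525], [0.0, 522.4678404679912, 207.99079369250353], [0.0, 0.0, 1.0]] [[-0.0076, -1.0, -0.0055], [-0.9823, 0.0084, -0.1874], [0.1874, 0.0039, -0.9823]] [-433.30773009  550.86943385 1163.81270132]
cover_yellow [482, -505, 0] 0.83
cover_yellow [450, -643, -2] 0.71
cover_yellow [465, -402, 66] 0.63
beaker_yellow [688, -236, 0] 0.64
beaker_yellow [532, -587, 0] 0.59
tray [582, -344, 4] 0.94
cover_blue [426, -237, 66] 0.67
[233.947625   579.5173684  250.24363326] [-5.24990509e-05  1.90695999e-01  9.81649137e-01 -7.21589242e-05] 85.42497895706822 0.5
```

View images.

View pics/scene0.png

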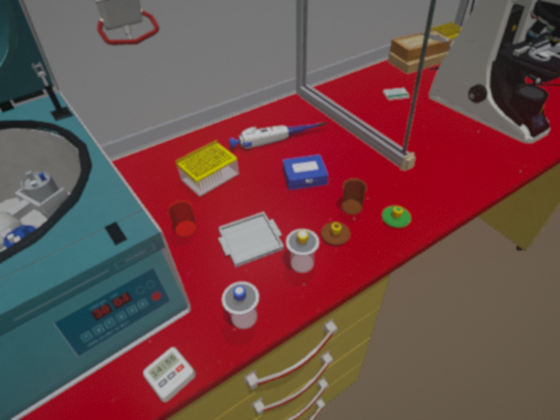

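View pics/top0.png

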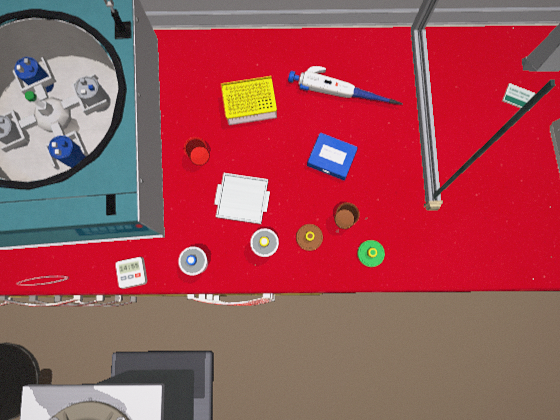

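```bash
cat > h.py <<'E'
from workcell import ctrl, eyes, models
import cv2, numpy as np
def tri(a,pa,b,pb):
    P=[np.array(c["K"])@np.c_[np.array(c["R"]),np.array(c["t"])] for c in(a,b)]
    X=cv2.triangulatePoints(P[0],P[1],np.float64(pa).reshape(2,1),np.float64(pb).reshape(2,1)).ravel()
    return (X[:3]/X[3]).round(0)
def at_z(c,px,z):
    R=np.array(c["R"]);C=-R.T@c["t"];d=R.T@np.linalg.inv(c["K"])@[*px,1]
    return (C+d*(z-C[2])/d[2]).round(1)
E
python3 - <<'E'
from h import *
s=eyes.grab_frame("scene");t=eyes.grab_frame("top")
for n in(s,t): print("cam",(-np.array(n["R"]).T@n["t"]).round())
for n,a,b in[("patch",(117,233),(111,205)),("loop",(130,38),(42,281)),("latch",(55,108),(122,28)),("lidpin",(40,72),(114,3)),("knobY",(303,236),(264,241)),("knobB",(240,293),(192,260)),("tray",(251,239),(242,198))]: print(n,tri(s,a,t,b))
for p in[(163,237),(163,30),(0,247),(140,235)]: print(p,at_z(t,p,0),at_z(t,p,200))
c=[cv2.resize(s["image"][180:340,190:430],None,fx=2.5,fy=2.5,interpolation=cv2.INTER_CUBIC)]
cv2.imwrite("pics/c1.png",c[0][:,:,::-1])
E
```

```text
cam [  77. -111.  677.]
cam [ 320. -443. 1244.]
patch [ 519. -106.  245.]
loop [ 350. -148.  578.]
latch [ 889. -110.  260.]
lidpin [ 902. -114.  328.]
knobY [ 465. -399.   89.]
knobB [ 425. -239.   86.]
tray [ 582. -342.    1.]
(163, 237) [ 488.6 -152.8    0. ] [ 461.4 -199.4  200. ]
(163, 30) [1030.1 -133.9    0. ] [ 915.9 -183.5  200. ]
(0, 247) [467.7 237.6   0. ] [443.9 128.3 200. ]
(140, 235) [493.9 -97.2   0. ] [ 465.9 -152.7  200. ]
```

View pics/c1.png

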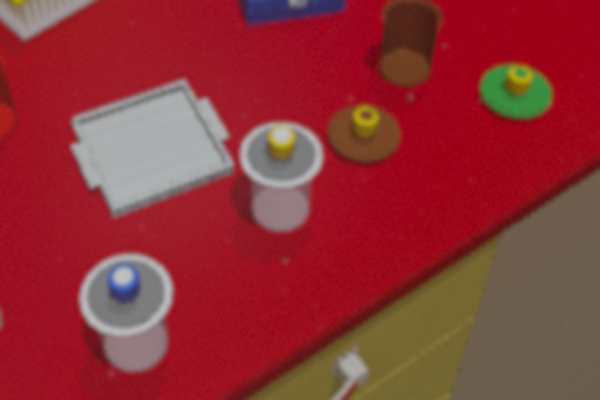

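The crop shows the white cover with the yellow knob at crop (281,150), on its clear beaker.

Candidates in the scene image:
- White disc with yellow knob at (303,237): this is the target.
- Brown cover at (336,231).
- Green cover at (397,214).
- White disc with blue knob at (240,295).

The tray is at (251,239).

The centrifuge top, at z of about 245, lies on the swing path. I'll go over it.

```bash
cat >> h.py <<'E'
from scipy.spatial.transform import Rotation as Ro
def delta(goal):
    s=ctrl.read_state();q=s["tcp_rot"];p=np.array(s["position"])
    print("t",s["t"],"pos",p.round(1),"w",s["grip_width"]); return Ro.from_quat([*q[1:],q[0]]).inv().apply(np.array(goal)-p).round(1)
E
python3 - <<'E'
from h import *
s=eyes.grab_frame("scene");t=eyes.grab_frame("top")
X=np.array([350.,-148,578])
for c in(s,t):
    v=np.array(c["K"])@(np.array(c["R"])@X+c["t"]);print(v[:2]/v[2])
C=np.array([77,-111,677]);d=X-C
print([(C+d*k).round() for k in(2,3,4,5)])
W=[(240,579,420),(480,200,420),(480,-200,420),(465,-400,200)]
p=ctrl.read_state()["position"]
for w in W: print(w,delta(w)-0)
q=ctrl.read_state()["tcp_rot"];print(Ro.from_quat([*q[1:],q[0]]).as_matrix().round(3))
E
```

```text
[92.78403585 30.71912987]
[ 51.27537077 285.07748048]
[array([ 623., -185.,  479.]), array([ 896., -222.,  380.]), array([1169., -259.,  281.]), array([1442., -296.,  182.])]
t 0.7 pos [234.  579.5 250.3] w 85.62558230948316
(240, 579, 420) [  -5.7    1.7 -169.7]
t 0.7 pos [234.  579.5 250.3] w 85.62558230948316
(480, 200, 420) [-370.2 -259.8 -169.7]
t 0.7 pos [234.  579.5 250.3] w 85.62558230948316
(480, -200, 420) [-520.  -630.7 -169.7]
t 0.7 pos [234.  579.5 250.3] w 85.62558230948316
(465, -400, 200) [-581.  -821.8   50.3]
[[-0.927  0.374 -0.   ]
 [ 0.374  0.927  0.   ]
 [ 0.    -0.    -1.   ]]
```

```bash
python3 - <<'E'
from h import *
s=eyes.grab_frame("scene");t=eyes.grab_frame("top")
f=lambda i,a,b,c,d:cv2.resize(i["image"][a:b,c:d],(400,280),interpolation=cv2.INTER_CUBIC)
cv2.imwrite("pics/c2.png",np.hstack([f(t,240,310,0,100),f(s,0,140,0,200)])[:,:,::-1])
E
```

```text
(no output)
```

View pics/c2.png

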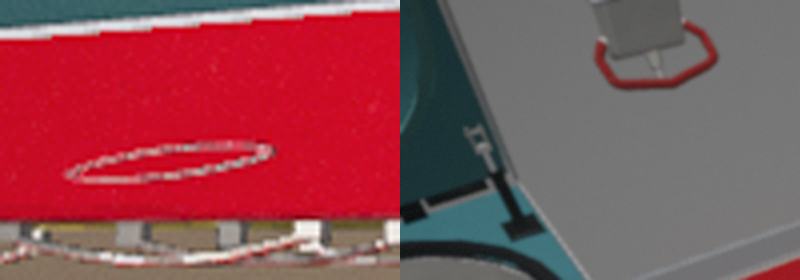

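The ring lies flat on the bench and the red loop is on the back wall, so the path is clear. I'll rise first, then swing at height.

Request:
servo_tool:
  motion: [0,0,0,-35,0,0,0,0,0,0,-35,0,0,0,0,0,0,-35,0,0,0,0,0,0,-35,0,0,0,0,0,0,-35,0,0,0]

```text
t: 1.22
position: [233.9, 579.1, 427.3]
tcp_rot: [0.0, 0.191, 0.982, 0.0]
wrist_force: [1.9, 0.7, 0.3]
grip_width: 85.9
gripper_force: 0.0
```

Request:
servo_tool:
  motion: [0,-28,-20,0,0,0,0,0,-28,-20,0,0,0,0,0,-28,-20,0,0,0,0,0,-28,-20,0,0,0,0,0,-28,-20,0,0,0,0,0,-28,-20,0,0,0,0,0,-28,-20,0,0,0,0,0,-28,-20,0,0,0,0,0,-28,-20,0,0,0,0,0,-28,-20,0,0,0,0]

```text
t: 2.05
position: [419.3, 287.6, 425.6]
tcp_rot: [0.0, 0.191, 0.982, 0.0]
wrist_force: [0.7, 1.4, 0.1]
grip_width: 85.5
gripper_force: 0.0
```

Request:
servo_tool:
  motion: [0,-28,-20,0,0,0,0,0,-28,-20,0,0,0,0,0,-14,-35,0,0,0,0,0,-14,-35,0,0,0,0,0,-14,-35,0,0,0,0,0,-14,-35,0,0,0,0,0,-14,-35,0,0,0,0,0,-14,-35,0,0,0,0,0,-14,-35,0,0,0,0,0,-14,-35,0,0,0,0]

```text
t: 2.88
position: [454.2, -72.3, 425.6]
tcp_rot: [0.0, 0.191, 0.982, 0.0]
wrist_force: [0.7, 0.3, 1.5]
grip_width: 85.4
gripper_force: 0.0
```

Request:
servo_tool:
  motion: [0,-14,-35,0,0,0,0,0,-14,-35,0,0,0,0,0,-14,-35,0,0,0,0,0,-14,-35,0,0,0,0,0,-14,-35,0,0,0,0,0,0,0,0,0,0,0]

```text
t: 3.38
position: [451.3, -266.3, 425.1]
tcp_rot: [-0.0, 0.196, 0.981, -0.002]
wrist_force: [-1.2, -0.6, -0.1]
grip_width: 85.6
gripper_force: 0.0
```

Request:
servo_tool:
  motion: [0.2,-16,-29.5,20,0,0,0,0.2,-16,-29.5,20,0,0,0,0.2,-16,-29.5,20,0,0,0,0.2,-16,-29.5,20,0,0,0,0.2,0,0,36,0,0,0,0.2,0,0,36,0,0,0,0.2,0,0,36,0,0,0,0.2,0,0,0,0,0,0,0.2,0,0,0,0,0,0]

```text
t: 4.13
position: [468.9, -391.2, 236.4]
tcp_rot: [-0.002, 0.191, 0.982, 0.001]
wrist_force: [-0.1, 0.8, 0.8]
grip_width: 68.1
gripper_force: 0.0
```

```bash
python3 - <<'E'
from h import *
s=eyes.grab_frame("scene");t=eyes.grab_frame("top")
for n,c in(("s",s),("t",t)):
    for q in("cover_yellow","tray"): print(n,q,[(np.array(r["at"]).round(),round(r["score"],2)) for r in models.pinpoint(q,c)[:3]])
    # yellow knob blob near target: project, mask
    for z in(87,):
        v=np.array(c["K"])@(np.array(c["R"])@[465,-400,z]+c["t"]);u=v[:2]/v[2]
        h=cv2.cvtColor(c["image"],cv2.COLOR_RGB2HSV);m=cv2.inRange(h,(18,110,90),(38,255,255))
        x0,y0=int(u[0])-14,int(u[1])-14;ys,xs=np.nonzero(m[y0:y0+28,x0:x0+28])
        print(u,len(xs), len(xs) and ((xs.min()+xs.max())/2+x0,(ys.min()+ys.max())/2+y0), len(xs) and at_z(c,((xs.min()+xs.max())/2+x0,(ys.min()+ys.max())/2+y0),87))
print(delta((465,-400,200)))
cv2.imwrite("pics/c3.png",np.hstack([cv2.resize(s["image"][170:300,210:340],(390,390)),cv2.resize(t["image"][170:300,200:330],(390,390))])[:,:,::-1])
E
```

```text
s cover_yellow [(array([ 483., -501.,    3.]), 0.96), (array([ 445., -647.,    0.]), 0.69)]
s tray [(array([ 582., -342.,   -1.]), 0.66)]
[303.27136396 236.56473999] 77 (np.float64(302.0), np.float64(238.0)) [ 463.5 -395.9   87. ]
t cover_yellow [(array([ 463., -398.,   66.]), 0.88), (array([ 446., -645.,    0.]), 0.83), (array([ 486., -501.,   -1.]), 0.81)]
t tray []
[264.60401347 241.40781399] 31 (np.float64(263.5), np.float64(242.5)) [ 462.6 -397.5   87. ]
t 4.4333 pos [ 470.  -392.9  239.6] w 68.39046259849424
[ 2.1 -8.5 39.6]
```

View pics/c3.png

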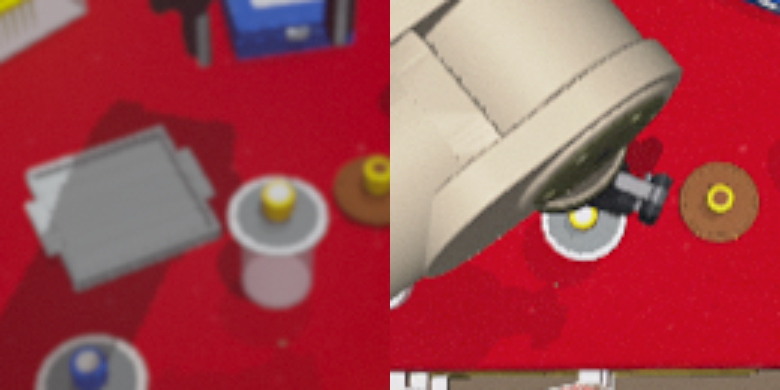

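The view shows the knob free under the gripper at left-crop (277,200). The best estimate is (465, -398.5). I'll centre on it and descend.

Request:
servo_tool:
  motion: [0.2,2.5,-7,20,0,0,0,0.2,0,0,25,0,0,0,0.2,0,0,25,0,0,0,0.2,0,0,25,0,0,0,0.2,0,0,0,0,0,0,0.2,0,0,0,0,0,0,0.2,0,0,0,0,0,0]

```text
t: 5.02
position: [465.0, -398.6, 144.4]
tcp_rot: [0.001, 0.191, 0.982, -0.001]
wrist_force: [-0.2, 0.6, 0.4]
grip_width: 68.1
gripper_force: 0.0
```

```bash
python3 - <<'E'
from h import *
s=eyes.grab_frame("scene")
print(delta((465,-398.5,97)))
cv2.imwrite("pics/c4.png",cv2.resize(s["image"][150:290,230:380],(600,560),interpolation=cv2.INTER_CUBIC)[:,:,::-1])
E
```

```text
t 5.0667 pos [ 465.1 -398.8  144.7] w 68.5652755704221
[ 0.4  0.3 47.7]
```

View pics/c4.png

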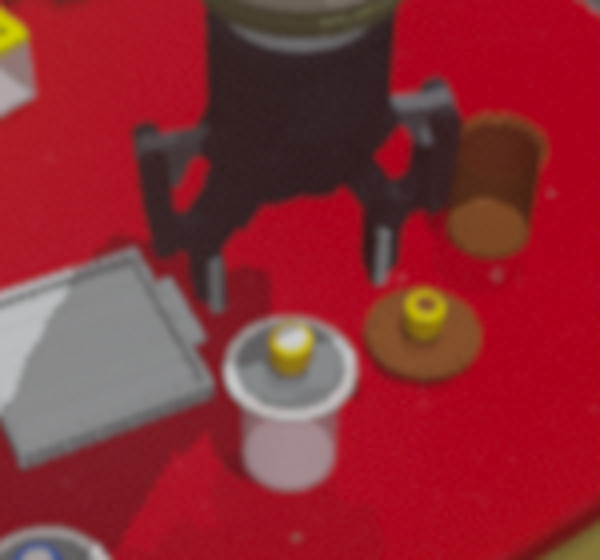

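The fingers, at crop (215,290) and (382,260), straddle the knob at (291,348). I'll descend and close.

Request:
servo_tool:
  motion: [0.2,0,0,20,0,0,0,0.2,0,0,16,0,0,0,0.2,0,0,11,0,0,0,0.2,0,0,0,0,0,0,0.2,0,0,0,0,0,0,0.2,0,0,0,0,0,0]
  force: 30

```text
t: 5.57
position: [464.8, -398.5, 96.7]
tcp_rot: [0.001, 0.191, 0.982, -0.0]
wrist_force: [-0.2, 0.6, -0.0]
grip_width: 68.3
gripper_force: 0.0
```

Request:
servo_tool:
  motion: [0.5,0,0,0,0,0,0,0.7,0,0,0,0,0,0,1,0,0,0,0,0,0,1,0,0,0,0,0,0,1,0,0,0,0,0,0,1,0,0,0,0,0,0,1,0,0,0,0,0,0]
  force: 30

```text
t: 6.15
position: [464.7, -397.9, 95.8]
tcp_rot: [0.0, 0.191, 0.982, -0.0]
wrist_force: [0.2, 1.4, 4.8]
grip_width: 20.5
gripper_force: 29.4
```

Request:
servo_tool:
  motion: [1,0,0,-5,0,0,0,1,0,0,-8,0,0,0,1,0,0,-12,0,0,0,1,0,0,-15,0,0,0,1,0,0,-15,0,0,0,1,0,0,-15,0,0,0,1,0,0,0,0,0,0,1,0,0,0,0,0,0,1,0,0,0,0,0,0]

```text
t: 6.9
position: [464.2, -397.6, 165.1]
tcp_rot: [-0.0, 0.191, 0.982, 0.0]
wrist_force: [-0.9, 0.0, -0.8]
grip_width: 20.5
gripper_force: 29.3
```

```bash
python3 - <<'E'
from h import *
s=eyes.grab_frame("scene")
print(delta((582,-342,160)),[(np.array(r["at"]).round(),round(r["score"],2)) for q in("cover_yellow","beaker_yellow") for r in models.pinpoint(q,s)[:3]])
cv2.imwrite("pics/c5.png",cv2.resize(s["image"][150:290,210:360],(600,560),interpolation=cv2.INTER_CUBIC)[:,:,::-1])
E
```

```text
t 6.95 pos [ 464.  -397.4  164.6] w 20.475730690996038
[-88.7  95.5   4.6] [(array([ 467., -396.,  135.]), 0.65), (array([ 445., -652.,    0.]), 0.64), (array([ 483., -505.,    3.]), 0.56), (array([ 534., -590.,    5.]), 0.69), (array([ 466., -397.,    1.]), 0.66), (array([ 689., -235.,   -2.]), 0.56)]
```

View pics/c5.png

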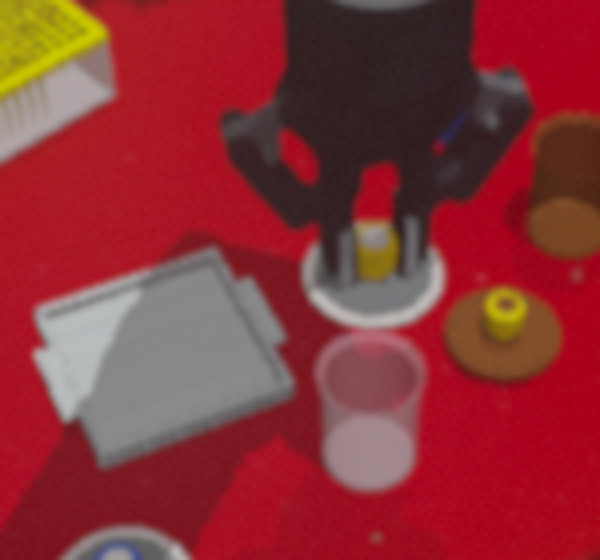

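The cover is held level at crop (372,270), and the beaker stands upright at (370,410). Next I'll move over the tray and descend partway.

Request:
servo_tool:
  motion: [1,-14,15,0,0,0,0,1,-20,21.5,0,0,0,0,1,-20,21.5,0,0,0,0,1,-20,21.5,0,0,0,0,1,-14.5,16,0,0,0,0,1,0,0,25,0,0,0,1,0,0,30,0,0,0,1,0,0,25,0,0,0,1,0,0,0,0,0,0,1,0,0,0,0,0,0]

```text
t: 7.88
position: [581.1, -341.7, 83.6]
tcp_rot: [-0.002, 0.191, 0.982, 0.0]
wrist_force: [0.8, 0.3, 0.1]
grip_width: 20.4
gripper_force: 29.4
```

```bash
python3 - <<'E'
from h import *
s=eyes.grab_frame("scene")
print(delta((582,-342,36)),[(np.array(r["at"]).round(),round(r["score"],2)) for q in("cover_yellow","tray") for r in models.pinpoint(q,s)[:2]])
cv2.imwrite("pics/c6.png",cv2.resize(s["image"][150:290,190:340],(600,560),interpolation=cv2.INTER_CUBIC)[:,:,::-1])
E
```

```text
t 7.9333 pos [ 582.  -342.7   85.7] w 20.88164859144643
[ 0.2  0.6 49.7] [(array([ 584., -344.,   51.]), 0.89), (array([ 487., -500.,    4.]), 0.88), (array([ 581., -341.,   -0.]), 0.87)]
```

View pics/c6.png

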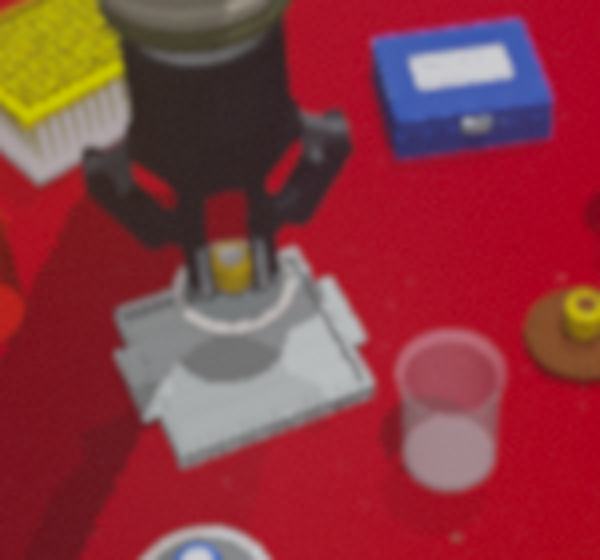

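The cover is level over the tray centre at crop (235,290), and its shadow falls inside the tray. I'll lower it gently to the floor.

Request:
servo_tool:
  motion: [1,0,0,14,0,0,0,1,0,0,14,0,0,0,1,0,0,9,0,0,0,1,0,0,6,0,0,0,1,0,0,3,0,0,0,1,0,0,1,0,0,0,1,0,0,0,0,0,0,1,0,0,0,0,0,0,1,0,0,0,0,0,0]

```text
t: 8.78
position: [582.4, -342.7, 38.9]
tcp_rot: [0.0, 0.191, 0.982, -0.0]
wrist_force: [-0.1, -0.1, -0.4]
grip_width: 21.0
gripper_force: 29.4
```

Request:
servo_tool:
  motion: [1,0,0,1,0,0,0,1,0,0,1,0,0,0,1,0,0,0,0,0,0,1,0,0,0,0,0,0,1,0,0,0,0,0,0]

```text
t: 9.2
position: [582.1, -342.3, 36.3]
tcp_rot: [-0.0, 0.191, 0.982, -0.0]
wrist_force: [0.1, 0.4, -0.9]
grip_width: 20.8
gripper_force: 29.4
```

Request:
servo_tool:
  motion: [1,0,0,1,0,0,0,1,0,0,0,0,0,0,1,0,0,0,0,0,0,1,0,0,0,0,0,0]

```text
t: 9.53
position: [582.3, -342.5, 35.6]
tcp_rot: [0.0, 0.191, 0.982, -0.0]
wrist_force: [-0.2, 0.6, 2.7]
grip_width: 20.9
gripper_force: 29.5
```

The wrist force rose to 2.7 N, so the cover is touching the tray floor. I'll open partway, then rise straight up.

Request:
servo_tool:
  motion: [0.6,0,0,0,0,0,0,0.5,0,0,0,0,0,0,0.4,0,0,0,0,0,0,0.4,0,0,0,0,0,0,0.4,0,0,0,0,0,0,0.4,0,0,0,0,0,0]

```text
t: 10.03
position: [582.1, -342.4, 35.2]
tcp_rot: [-0.0, 0.191, 0.982, -0.0]
wrist_force: [-0.3, 0.2, -0.5]
grip_width: 51.1
gripper_force: 0.0
```

Request:
servo_tool:
  motion: [0.4,0,0,-10,0,0,0,0.4,0,0,-20,0,0,0,0.4,0,0,-30,0,0,0,0.4,0,0,-40,0,0,0,0.4,0,0,-40,0,0,0,0.4,0,0,-40,0,0,0,0.4,0,0,0,0,0,0,0.4,0,0,0,0,0,0]

```text
t: 10.7
position: [583.1, -343.7, 219.6]
tcp_rot: [0.003, 0.191, 0.982, -0.001]
wrist_force: [-0.8, 0.0, -1.0]
grip_width: 51.0
gripper_force: 0.0
```

```bash
python3 - <<'E'
from h import *
s=eyes.grab_frame("scene")
print([(q,np.array(r["at"]).round(),round(r["score"],2)) for q in("cover_yellow","tray","cover_blue","beaker_yellow") for r in models.pinpoint(q,s)[:3]])
cv2.imwrite("pics/c7.png",cv2.resize(s["image"][170:340,190:370],(600,566),interpolation=cv2.INTER_CUBIC)[:,:,::-1])
E
```

```text
[('cover_yellow', array([ 485., -500.,    3.]), 0.97), ('cover_yellow', array([ 448., -651.,   -2.]), 0.95), ('cover_yellow', array([ 581., -341.,    5.]), 0.57), ('tray', array([ 584., -340.,   -0.]), 0.66), ('cover_blue', array([ 423., -238.,   65.]), 0.65), ('beaker_yellow', array([ 462., -395.,    4.]), 0.92), ('beaker_yellow', array([ 533., -589.,    2.]), 0.84), ('beaker_yellow', array([ 691., -235.,    1.]), 0.55)]
```

View pics/c7.png

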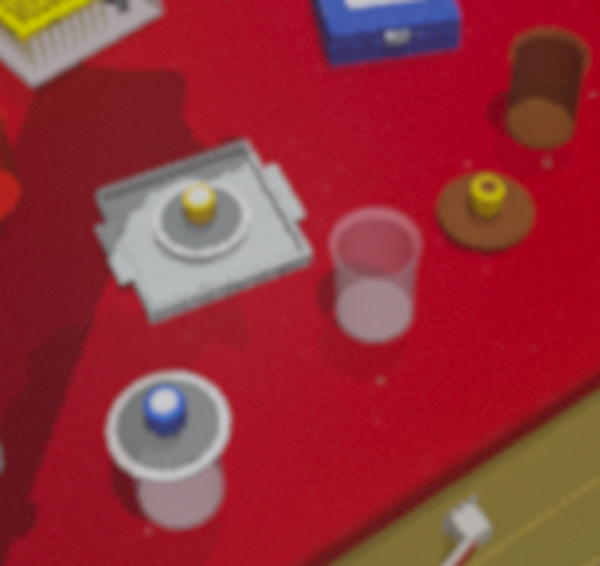

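The cover lies flat in the tray with its knob up at crop (199,205). The beaker is upright at (375,275) and the blue cover is in place at (168,420).

```bash
python3 -c "
from workcell import order
print(order.hand_in())"
```

```text
the job is handed in; nothing more can be done
None
```

The yellow-knobbed cover is lying flat in the tray, knob up and within a few millimetres of its centre; its beaker is upright in place, the blue cover wasn't touched, and the job is handed in (no verdict came back).

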